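# Fetch the swage block from behind the formers in the forming-tool tray

## Task

The grooved swage block lies at the back of the wooden forming-tool tray, with three formers (cup die, dome stake and square bezel block) standing close in front of it. First stand all three formers upright on the leather mat, leaving the swage block where it is; then lay the swage block, grooves up, squarely on the middle of the rubber pad, lengthwise along it; then put each former back upright in the front trough of the tray on the very spot where that former stood at the start, and let go of everything.

Things in the scene. Friction and masses are not known exactly. Their poses are not given: they have to be found in the camera images.
- tray: low dark wooden tray, fixed, 108 mm (its x) by 164 (its y). Origin: centre of underside. Floor 5 mm up; walls (6 thick) and a rib along y (4 wide) 11 mm up. Front trough, x -48 to +4 mm: the formers in a row along y, 50 mm apart, near x = -22. Rear channel, x +8 to +48 mm: the swage block, near x = +28. Both run y -76 to +76 mm. Slightly turned about the vertical
- leather_mat: flat brown leather mat with stitched edge, fixed to the bench, 75 mm (its x) by 175 mm (its y), 3 mm thick; the side area for the formers. Origin: centre of its underside; top 3 mm above
- rubber_pad: black rubber pad, fixed to the bench, 85 mm (its x) by 135 mm (its y), 15 mm thick. Origin: centre of its underside; top 15 mm above
- swage_block: loose steel block, 34 mm (its x) by 112 mm (its y) by 24 mm high, four half-round grooves of different width across its top (the grooves run along its x). Origin: centre of its underside. About 0.6 kg. It can be gripped only across its 34 mm
- cup_die: loose round steel former, 36 mm diameter, 48 mm high, with a hollow cup in its top. Origin: centre of its underside, z up. About 0.35 kg
- dome_stake: loose round steel former, 48 mm high, with a domed top: foot 36 mm diameter and 12 mm high, neck 26 mm, head 32 mm diameter from 21 to 41 mm above the underside, then the dome. Origin: centre of its underside, z up. About 0.3 kg
- bezel_block: loose square steel former, 36 by 36 mm, 48 mm high, with a tapered round hole in its top. Origin: centre of its underside, z up; its x and y axes are square to its sides. About 0.4 kg

How it is judged (in metres and radians):
On the way, in this order (a step that is already met when the one before it is completed fails the run):
1. all three formers stand released on the leather mat while the swage block is still in its place in the tray (x of cup_die in the frame of leather_mat between -0.036 and 0.036 m and y of cup_die in the frame of leather_mat between -0.086 and 0.086 m and z of each of cup_die, dome_stake, bezel_block in the frame of leather_mat below 0.006 m and angle between each of cup_die, dome_stake, bezel_block's own z axis and vertical below 0.1 rad and linear speed of each of cup_die, dome_stake, bezel_block below 0.03 m/s and angular speed of each of cup_die, dome_stake, bezel_block below 0.3 rad/s and contact force between each of cup_die, dome_stake, bezel_block and the fingers below 0.1 N and x of dome_stake in the frame of leather_mat between -0.036 and 0.036 m and y of dome_stake in the frame of leather_mat between -0.086 and 0.086 m and x of bezel_block in the frame of leather_mat between -0.036 and 0.036 m and y of bezel_block in the frame of leather_mat between -0.086 and 0.086 m and distance of swage_block from where it was at the start of the episode below 0.02 m), for 0.2 s.
2. the swage block lies released on the middle of the rubber pad while the formers still stand on the mat (x of swage_block in the frame of rubber_pad between -0.015 and 0.015 m and y of swage_block in the frame of rubber_pad between -0.015 and 0.015 m and z of swage_block in the frame of rubber_pad between 0.012 and 0.018 m and angle between each of swage_block, cup_die, dome_stake, bezel_block's own z axis and vertical below 0.1 rad and angle between the y axis of swage_block and the y axis of rubber_pad, either way round below 0.2 rad and linear speed of each of swage_block, cup_die, dome_stake, bezel_block below 0.03 m/s and angular speed of each of swage_block, cup_die, dome_stake, bezel_block below 0.3 rad/s and contact force between each of swage_block, cup_die, dome_stake, bezel_block and the fingers below 0.1 N and x of cup_die in the frame of leather_mat between -0.036 and 0.036 m and y of cup_die in the frame of leather_mat between -0.086 and 0.086 m and z of each of cup_die, dome_stake, bezel_block in the frame of leather_mat below 0.006 m and x of dome_stake in the frame of leather_mat between -0.036 and 0.036 m and y of dome_stake in the frame of leather_mat between -0.086 and 0.086 m and x of bezel_block in the frame of leather_mat between -0.036 and 0.036 m and y of bezel_block in the frame of leather_mat between -0.086 and 0.086 m), for 0.2 s.
At the end, for the whole second after the job is handed in: Swage block flat, grooves up, within 15 mm of the rubber pad's centre along each side, lengths within 0.2 rad; each former upright (0.1 rad) on the tray's floor within 12 mm of where it stood at the start; all released and at rest (x of swage_block in the frame of rubber_pad between -0.015 and 0.015 m and y of swage_block in the frame of rubber_pad between -0.015 and 0.015 m and z of swage_block in the frame of rubber_pad between 0.012 and 0.018 m and angle between each of swage_block, cup_die, dome_stake, bezel_block's own z axis and vertical below 0.1 rad and angle between the y axis of swage_block and the y axis of rubber_pad, either way round below 0.2 rad and linear speed of each of swage_block, cup_die, dome_stake, bezel_block below 0.03 m/s and angular speed of each of swage_block, cup_die, dome_stake, bezel_block below 0.3 rad/s and contact force between each of swage_block, cup_die, dome_stake, bezel_block and the fingers below 0.1 N and distance of each of cup_die, dome_stake, bezel_block from where it was at the start of the episode below 0.012 m and z of each of cup_die, dome_stake, bezel_block in the frame of tray below 0.008 m); the robot touches nothing.
It fails at once if a former is tipped over or the swage block is turned over (more than 0.7 rad) (angle between any of cup_die, dome_stake, bezel_block, swage_block's own z axis and vertical above 0.7 rad).
It also fails if it takes over 128 s, if anything falls off the work surface, if the arm or the gripper's body presses on something with over 40 N, if the wrist force passes 120 N, or if a joint passes its speed limit or range.

## Robot

A 6-joint arm with a two-finger parallel gripper is mounted at the origin on a cart in front of the work surface, level with it; the furniture and walls round the work are solid. World frame = base frame: x ahead of the robot, y to its left, z up, the work surface at z = 0. Lengths are in mm, angles in rad, forces in N, time in s.
With the tool pointing down it reaches from about 150 to 775 mm from the base axis. Payload 6.1 kg.
Tool frame: the origin (TCP) lies at the very end of the fingers, on their centre line; the grasp point (between the pads) lies 19 mm behind it; z points along the fingers, x is the direction in which the jaws open and shut, and the axes are right-handed (so a half turn about z gives the same grasp; the last joint's range is limited). The gripper opens to 85 mm and grips with 20 to 120 N. Pads are 22 mm wide; open, the fingers measure 114 mm over their backs; the gripper's body (76 mm by 85 mm) begins 54 mm behind the grasp point. The pads swing forward as they close: fully open they stand 13 mm farther back than shut.
Start: joints at [1.194, 0.126, -0.04, 1.405, 0, 1.571], TCP at [193.164, 488.155, 231.295] pointing down, gripper open.
Joint ranges: [-2.72, 2.72], [-0.95, 1.95], [-1.27, 1.35], [-1.78, 2.02], [-1.46, 1.47], [-3.14, 3.14]. Speed limits (rad/s): [2.39, 2.39, 3.01, 3.14, 3.14, 3.14].

## Interface

Orientations are given as a rotation vector (axis times angle).
In Python, from cell import readout, eyes, ticket gives the robot as it stands.
- The arm moves only by the tool servo_tool, never from a script. Its argument "commands" is a list of rows, each a list of 7 numbers: the shift along the world's x, y, z scaled (see below), then the turn, a rotation vector about the world's x, y, z scaled (see below), then the opening, from -1 (shut) to 1 (fully open). In form: [[dx, dy, dz, ax, ay, az, jaw], ...]. A call has 1 to 12 rows; each row is the pose to reach, as a shift and turn from the pose commanded when the call began; what a row does not reach only later rows make up. The controller multiplies each number of a shift by 1 m and each number of a turn by 30 degrees. A row lasts 1/8 s, in which the tool goes at most 62.5 mm and 10.7 degrees, less where a joint would pass 70% of its speed; a pose out of reach is approached as far as the arm can. A call with a number of a shift or a turn outside -1 to 1 is refused whole. A call with a gripper value outside its range is refused whole. The fingers move at their own pace and stop on an object; "newtons" is the grip in N (left out, the last holds). Time passes only in rows, so rows that repeat a pose let the fingers close. It gives the time, the measured TCP pose, the force and the opening at its end, in the units of the state.
- readout.observe(): the state, without advancing time (a new reading comes with each control period).
- eyes.grab_frame(name): name is "side" or "top"; returns a dict with "pixels" (420x560x3 uint8, red, green, blue), "depth" (420x560 float32, mm along the optical axis (not along the pixel's ray), 0 where there is no reading), "fx", "fy", "cx", "cy" (pixels), "extrinsics" (4x4, takes a point from world to camera coordinates). Camera axes: x right, y down, z forward; pixel columns grow to the right and rows downward; lengths in mm; the calibration is good to about 2 mm. A picture is of the moment at which its call begins.
- ticket.job_done(): hands the job in, once; it reports no verdict.
The state is a dict: "time": time; "q": joint angles; "qd": joint speeds; "tau": joint torques, N m; "ee_pos": TCP position; "eef_rot": TCP orientation; "contact_force": force on the tool from outside, world axes, zero at the start; "moment": the same for the moment, N m; "grip_width": finger opening in mm.
Only numpy, scipy, OpenCV 4.12 (cv2) and the standard library are available. Lean on these libraries where they do the work, as an engineer would, in place of code of your own. Each camera call takes 0.05 s, during which the arm holds its last target.

## Working session

There is one attempt and no reset: what is moved stays moved. The work goes in short steps, Python scripts to look and compute and a tool call to move; the robot and the scene stay as the last step left them, time stands still between calls to the robot, and variables do not carry over. Pictures are saved under pics/ and viewed, and the job is handed in when it is done.

Besides the shell and the picture viewer there is one more tool, called after "Call:" as name([rows], argument=value, ...), one row to a line, values as JSON. servo_tool: Moves the arm, as the interface text tells. Shifts and turns lie within -1 to 1; 1 stands for 1 m of shift or 30 degrees of turn. Its arguments: {"type":"object","properties":{"commands":{"type":"array","items":{"type":"array","items":{"type":"number"}}},"newtons":{"type":"number"}},"required":["commands"]}

```bash
ls; mkdir -p pics
python3 - <<'E'
from cell import readout, eyes
import cv2,numpy as np
s=readout.observe();print({k:np.round(v,3).tolist() for k,v in s.items()})
for n in("top","side"):
    f=eyes.grab_frame(n);cv2.imwrite(f"pics/{n}0.png",f["pixels"][:,:,::-1]);np.savez(f"{n}0.npz",**f)
    print(n,f["fx"],f["cx"],f["cy"],np.round(f["extrinsics"],3).tolist())
E
```

```text
pics
{'time': 0.0, 'q': [1.194, 0.126, -0.041, 1.405, -0.0, 1.571], 'qd': [0.0, 0.001, 0.001, 0.003, 0.001, 0.001], 'tau': [-0.0, -43.592, 35.293, 0.017, -0.0, 0.0], 'ee_pos': [193.012, 487.787, 230.517], 'eef_rot': [2.597, 1.766, -0.002], 'contact_force': [-0.447, -0.588, 1.138], 'moment': [-0.013, -0.028, 0.007], 'grip_width': 85.184}
top 508.3592525891406 272.6077721908287 218.31690989707573 [[0.002, -1.0, -0.006, 200.552], [-0.976, -0.001, -0.216, 453.098], [0.216, 0.007, -0.976, 822.763], [0.0, 0.0, 0.0, 1.0]]
side 505.095369918427 271.08410116559173 204.930955051603 [[0.77, 0.637, 0.016, -509.034], [0.452, -0.527, -0.72, -67.267], [-0.45, 0.562, -0.694, 982.153], [0.0, 0.0, 0.0, 1.0]]
```

View pics/top0.png

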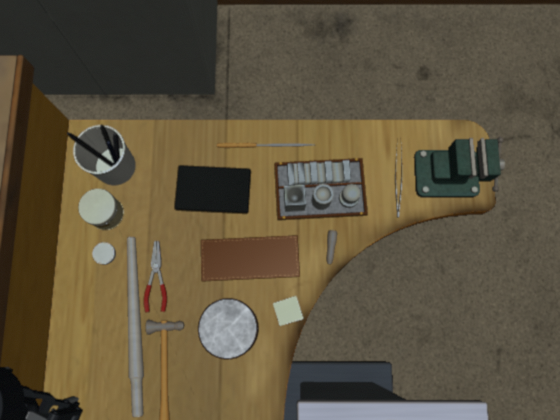

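View pics/side0.png

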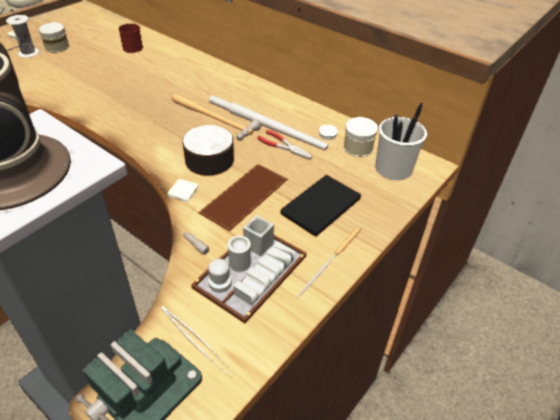

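```bash
cat > h.py <<'E'
import numpy as np,cv2
def load(n): return dict(np.load(n))
def ray(f,uv,z):
    uv=np.atleast_2d(np.asarray(uv,float));E=f["extrinsics"];R=E[:3,:3];t=E[:3,3]
    d=np.c_[(uv[:,0]-f["cx"])/f["fx"],(uv[:,1]-f["cy"])/f["fy"],np.ones(len(uv))]@R
    c=-R.T@t; return c+d*((z-c[2])/d[:,2])[:,None]
def cloud(f):
    D=f["depth"].astype(float);v,u=np.mgrid[:D.shape[0],:D.shape[1]]
    P=np.stack([(u-f["cx"])/f["fx"]*D,(v-f["cy"])/f["fy"]*D,D],-1)
    E=f["extrinsics"];return (P-E[:3,3])@E[:3,:3]
def proj(f,p):
    E=f["extrinsics"];q=np.atleast_2d(p)@E[:3,:3].T+E[:3,3]
    return np.c_[q[:,0]/q[:,2]*f["fx"]+f["cx"],q[:,1]/q[:,2]*f["fy"]+f["cy"]]
E
python3 - <<'E'
from h import *
f=load("top0.npz");P=cloud(f)
im=f["pixels"][:,:,::-1]
a=cv2.resize(im[145:290,165:385],None,fx=3.6,fy=3.6,interpolation=cv2.INTER_CUBIC);cv2.imwrite("pics/tc.png",a)
g=load("side0.npz");b=cv2.resize(g["pixels"][155:325,180:370,::-1],None,fx=3.5,fy=3.5,interpolation=cv2.INTER_CUBIC);cv2.imwrite("pics/sc.png",b)
hsv=cv2.cvtColor(f["pixels"],cv2.COLOR_RGB2HSV)
Z=P[...,2]
print("bench z",np.median(Z[225:235,220:300]))
def rect(mask,z,name):
    c,_=cv2.findContours(mask.astype(np.uint8),0,2);c=max(c,key=cv2.contourArea)
    w=ray(f,c[:,0,:],z)[:,:2]; r=cv2.minAreaRect(w.astype(np.float32)); print(name,np.round(r[0],1),np.round(r[1],1),round(r[2],2))
roi=np.zeros(Z.shape,bool);roi[155:220,165:262]=1
rect(roi&(f["pixels"].max(-1)<50),15,"pad")
roi[:]=0;roi[230:285,195:305]=1
rect(roi&((hsv[...,0]<11)|(hsv[...,0]>170)) ,3,"mat")
roi[:]=0;roi[150:225,265:375]=1
px=f["pixels"].astype(int)
h=cv2.cvtColor(f["pixels"],cv2.COLOR_RGB2HSV)
bench=(h[...,0]>11)&(h[...,1]>80)&(h[...,2]>110)
rect(roi&~bench,11,"tray")
m=roi&(Z>40)
n,l,s,c=cv2.connectedComponentsWithStats(m.astype(np.uint8))
for i in range(1,n):
    if s[i,4]>20:
        q=P[l==i];print("former",s[i],np.round(q.mean(0),1),np.round(np.median(q,0),1),q.min(0).round(1),q.max(0).round(1))
for n_,F in(("top",f),("side",g)):
    Q=cloud(F);print(n_);
    for zlo,zhi in((27,31),):
        k=(Q[...,2]>26)&(Q[...,2]<31)&(Q[...,0]>480)&(Q[...,0]<640)&(abs(Q[...,1]-100)<120)
        print(k.sum(),Q[k].mean(0).round(1),[np.round(x,1) for x in cv2.minAreaRect(Q[k][:,:2].astype(np.float32))])
E
```

```text
bench z -1.118689542829637
pad [515.  310.7] [131.8  83.2] 87.17Traceback (most recent call last):
  File "<stdin>", line 15, in <module>
  File "<stdin>", line 10, in rect
ValueError: max() iterable argument is empty
```

View pics/tc.png

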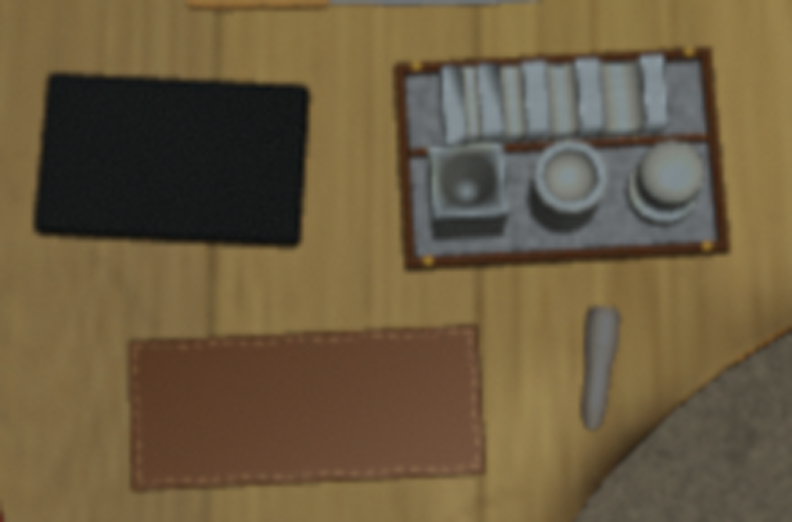

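View pics/sc.png

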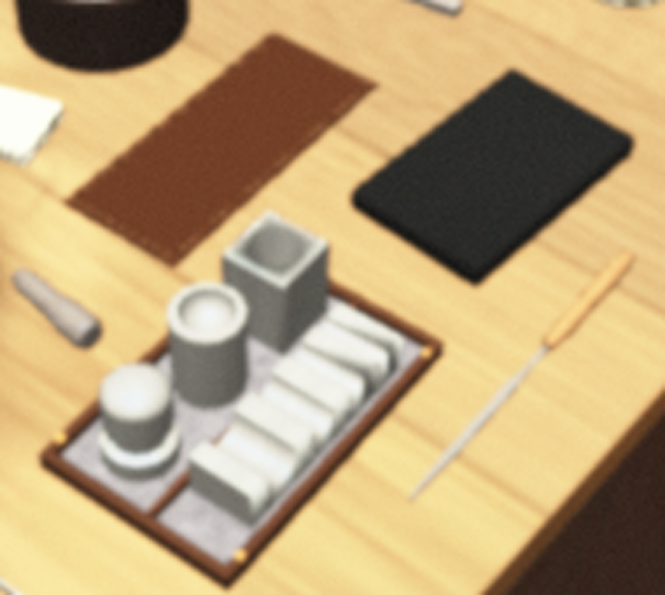

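The top crop shows the pad at about (213,188) px, the mat at (250,258), and the tray at (321,188). From +y to -y the formers are bezel, cup and dome, with the swage block behind them.

Run:
```python
from h import *
f=load("top0.npz");P=cloud(f);g=load("side0.npz")
Z=P[...,2];px=f["pixels"].astype(int)
lab=cv2.cvtColor(f["pixels"],cv2.COLOR_RGB2HSV).astype(int)
print(lab[258,250],lab[225,250],lab[270,205],lab[190,278],lab[215,300])
def rect(mask,z,name):
    c,_=cv2.findContours(mask.astype(np.uint8),0,2);c=max(c,key=cv2.contourArea)
    w=ray(f,c[:,0,:],z)[:,:2]; r=cv2.minAreaRect(w.astype(np.float32)); print(name,np.round(r[0],1),np.round(r[1],1),round(r[2],2))
roi=np.zeros(Z.shape,bool);roi[230:285,195:310]=1
ratio=px[...,1]/np.maximum(px[...,0],1); print(ratio[258,250],ratio[225,250],ratio[190,278])
rect(roi&(ratio<0.71),3,"mat")
roi[:]=0;roi[150:225,265:375]=1
rect(roi&((ratio<0.71)|(lab[...,1]<80)|(Z>20)|(lab[...,2]<90)),11,"tray")
m=roi&(Z>40)
n,l,s,c=cv2.connectedComponentsWithStats(m.astype(np.uint8))
for i in range(1,n):
    if s[i,4]>20:
        q=P[l==i];print("former",s[i],np.round(q.mean(0),1),np.round(np.median(q,0),1),q.min(0).round(1),q.max(0).round(1))
for n_,F in(("top",f),("side",g)):
    Q=cloud(F);print(n_);
    box=(Q[...,0]>440)&(Q[...,0]<640)&(abs(Q[...,1]-100)<120)&(Q[...,2]<60)
    for zlo,zhi in((26,32),(44,52),(36,52)):
        k=(Q[...,2]>zlo)&(Q[...,2]<zhi)&box
        n,l,s,c=cv2.connectedComponentsWithStats(k.astype(np.uint8))
        for i in range(1,n):
            if s[i,4]>15:
                q=Q[l==i];r=cv2.minAreaRect(q[:,:2].astype(np.float32));print(zlo,zhi,s[i,4],q.mean(0).round(1),[np.round(x,1) for x in r])
```

```text
[ 12 133  98] [ 20 127 135] [ 12 136  92] [ 9 72 74] [10 72 78]
0.6938775510204082 0.8296296296296296 0.7972972972972973
mat [392.8 245.1] [ 72.  167.2] 3.95
tray [517.2 115.9] [109.6 163.7] 3.07
former [284 185  22  22 363] [492.3 163.4  55.1] [495.2 162.7  51.5] [264.1 145.3  40. ] [512.7 195.6 902.5]
former [313 184  21  22 343] [493.5 115.4  57.9] [496.8 114.5  48.5] [264.1  96.6  40. ] [513.8 195.6 902.5]
former [342 184  19  19 264] [498.7  65.4  49.1] [498.3  65.5  49.6] [484.   48.8  40. ] [515.9  80.2  55.6]
top
26 32 109 [545.9 101.9  28.4] [array([546.1, 102.1]), array([35.2, 12.6]), np.float64(4.0)]
26 32 95 [548.2  69.   28. ] [array([547.9,  68.8]), array([34.1, 10.9]), np.float64(3.7)]
26 32 111 [542.1 169.1  28.2] [array([543.1, 168.3]), array([33.8, 13.5]), np.float64(3.7)]
26 32 111 [542.9 151.2  28.1] [array([543.3, 152.9]), array([34.2, 15.7]), np.float64(5.8)]
26 32 113 [544.9 128.6  28.4] [array([544.7, 128.8]), array([35. , 13.2]), np.float64(3.3)]
26 32 51 [494.8 163.3  29.9] [array([494.9, 163.2]), array([13.5, 13.5]), np.float64(14.0)]
44 52 87 [501.9 159.6 
[... 1588 characters left out ...]
.8, 170.7]), array([24.4, 12.8]), np.float64(43.0)]
44 52 113 [506.1 156.4  48.3] [array([506.2, 156.2]), array([50.5, 26.7]), np.float64(46.3)]
44 52 205 [500.5 113.7  47.8] [array([501.6, 113. ]), array([31.9, 31.9]), np.float64(4.1)]
44 52 209 [507.3  62.2  49.2] [array([504.9,  64.4]), array([30.1, 32.1]), np.float64(44.2)]
36 52 120 [492.  170.8  45.3] [array([493.8, 170.7]), array([24.4, 12.8]), np.float64(43.0)]
36 52 219 [506.3 156.1  44.2] [array([506.6, 156. ]), array([50.7, 27.9]), np.float64(46.6)]
36 52 324 [502.3 112.1  45.4] [array([502. , 112.9]), array([32.7, 32.2]), np.float64(4.4)]
36 52 282 [508.6  60.7  46.9] [array([504.8,  64.2]), array([30.4, 32.1]), np.float64(41.0)]
```

Run:
```python
from h import *
g=load("side0.npz");px=g["pixels"].astype(int);hsv=cv2.cvtColor(g["pixels"],cv2.COLOR_RGB2HSV).astype(int)
Q=cloud(g)
for p in((190,245),(202,320),(285,290),(240,165)):print(px[p],hsv[p],Q[p].round(1))
def rect(mask,z,name):
    c,_=cv2.findContours(mask.astype(np.uint8),0,2);c=max(c,key=cv2.contourArea)
    w=ray(g,c[:,0,:],z)[:,:2]; r=cv2.minAreaRect(w.astype(np.float32)); print(name,np.round(r[0],1),np.round(r[1],1),round(r[2],2))
roi=np.zeros(px.shape[:2],bool);roi[160:230,198:290]=1
rect(roi&(px[...,0]>1.9*px[...,1])&(px[...,0]<150),3,"mat")
roi[:]=0;roi[170:240,278:365]=1
m=roi&(px.max(-1)<70)
rect(m,15,"pad(top+front side)")
k=m&(Q[...,2]>11);rect(k,15,"pad top")
roi[:]=0;roi[225:325,185:310]=1
print(np.median(Q[240:245,150:160,2]))
# tray rim by depth
k=roi&(Q[...,2]>7.5)&(Q[...,2]<14)&(px[...,0]>1.3*px[...,2]); 
q=Q[k][:,:2].astype(np.float32);print([np.round(x,1) for x in cv2.minAreaRect(q)])
f=load("top0.npz");T=cloud(f);
for nm,F,z,(cx,cy) in(("top",f,3,(0,0)),):
    print(np.median(T[250:266,210:290,2]),np.median(T[180:200,190:240,2]))
```

```text
[114  65  40] [ 10 166 114] [387.2 253.7   2.7]
[44 46 42] [45 22 46] [519.9 308.4  14.2]
[246 226 155] [ 23  94 246] [587.6 134.9   2. ]
[65 40 29] [  9 141  65] [ 122.9  237.2 -313.3]
mat [421.4 201.9] [0. 0.] 0.0
pad(top+front side) [523.8 305.3] [136.1  84. ] 87.01
pad top [523.5 307.4] [132.4  83.3] 86.68
-357.2606581599407
[array([481. , 113.5]), array([192.2, 165.2]), np.float64(3.2)]
2.2365428361554764 14.115159549179268
```

Call:
servo_tool([
  [0.05,-0.05,0,0,0,-0.33,0],
  [0.1,-0.11,0,0,0,-0.66,0],
  [0.15,-0.16,0,0,0,-1,0],
  [0.15,-0.16,0,0,0,-1,0],
], newtons=60)

```text
time: 0.6
ee_pos: [344.4, 325.9, 231.1]
eef_rot: [2.968, 1.028, -0.0]
contact_force: [-0.4, 0.4, 0.0]
grip_width: 42.8
```

Call:
servo_tool([
  [0.05,-0.05,0,0,0,-0.33,0.1],
  [0.1,-0.11,0,0,0,-0.66,0.1],
  [0.15,-0.16,-0.03,0,0,-1,0.1],
  [0.153,-0.165,-0.09,0,0,-1,0.1],
  [0.153,-0.165,-0.09,0,0,-1,0.1],
  [0.153,-0.165,-0.09,0,0,-1,0.1],
])

```text
time: 1.35
ee_pos: [495.2, 162.9, 140.3]
eef_rot: [3.133, 0.229, -0.005]
contact_force: [-0.6, -0.0, 0.7]
grip_width: 46.9
```

```bash
cat > look.py <<'E'
from cell import readout, eyes
import sys
from h import *
from scipy.spatial.transform import Rotation as R
def st():
    s=readout.observe();r=R.from_rotvec(s["eef_rot"]).as_matrix()
    print("t",round(s["time"],2),"tcp",np.round(s["ee_pos"],1),"toolx yaw",round(np.degrees(np.arctan2(r[1,0],r[0,0])),2),"zdir",r[:,2].round(3),"F",np.round(s["contact_force"],1),"w",round(s["grip_width"],1),"q6",round(s["q"][5],2))
st()
tag=sys.argv[1]
for n in sys.argv[2:]:
    f=eyes.grab_frame(n);np.savez(f"{n}{tag}.npz",**f)
    b=(150,290,165,385) if n=="top" else (130,325,170,390)
    cv2.imwrite(f"pics/{n}{tag}.png",cv2.resize(f["pixels"][b[0]:b[1],b[2]:b[3],::-1],None,fx=3,fy=3,interpolation=cv2.INTER_CUBIC))
E
python3 look.py 1 side top
```

```text
t 1.35 tcp [495.2 162.9 140.3] toolx yaw 8.37 zdir [-0.003 -0.001 -1.   ] F [-0.6 -0.   0.7] w 46.9 q6 1.74
```

View pics/side1.png

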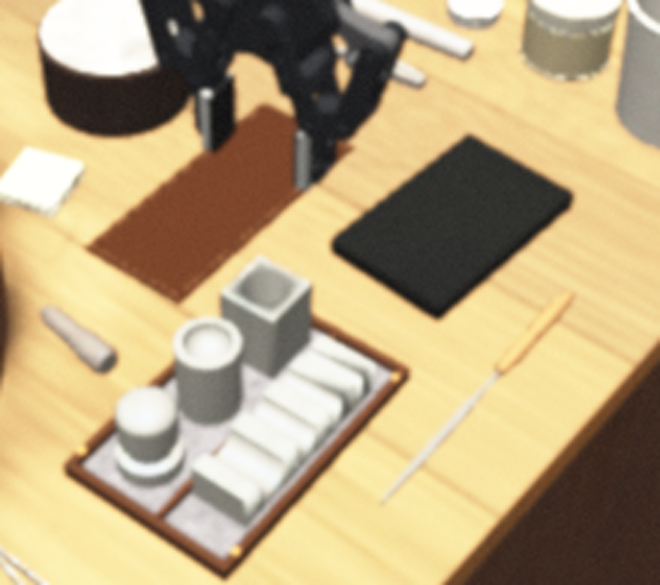

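View pics/top1.png

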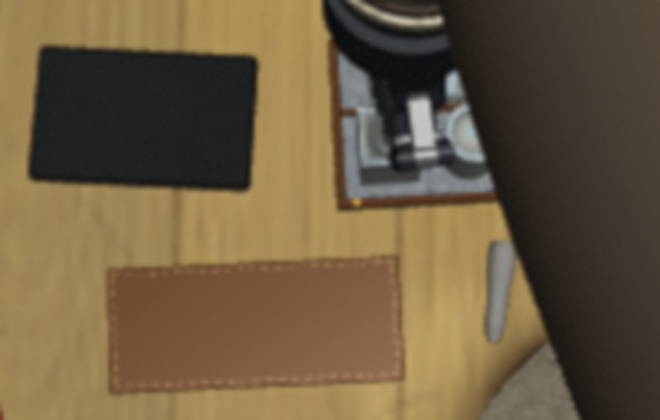

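Run:
```python
from h import *
g=load("side1.npz");Q=cloud(g)
k=(abs(Q[...,0]-496)<60)&(abs(Q[...,1]-163)<30)&(Q[...,2]>60)&(Q[...,2]<165)
k[:, :]&=True
q=Q[k];print(len(q))
for lo,hi in((430,496),(496,560)):
    s=q[(q[:,0]>lo)&(q[:,0]<hi)];print(np.percentile(s[:,2],[0,2,5,10,50]).round(1)); 
    lowz=s[s[:,2]<np.percentile(s[:,2],2)+12];print(np.percentile(lowz,[5,50,95],axis=0).round(1))
v,u=np.nonzero(k);print(u.min(),u.max(),v.min(),v.max())
for uv in((242,178),(271,190)): print(Q[uv[1]-4:uv[1]+2,uv[0]-2:uv[0]+3].reshape(-1,3)[::4].round(0))
```

```text
262
[141.9 143.3 145.2 146.4 155.3]
[[465.6 149.2 143.7]
 [472.7 155.7 150.1]
 [474.7 169.4 155. ]]
[144.4 145.  146.8 149.7 156.8]
[[522.2 156.6 145.2]
 [527.3 161.4 153. ]
 [533.3 173.2 156.5]]
235 282 163 193
[[474. 150. 158.]
 [473. 159. 151.]
 [475. 155. 152.]
 [474. 154. 151.]
 [474. 152. 150.]
 [473. 151. 149.]
 [474. 158. 144.]
 [474. 157. 143.]]
[[523. 157. 157.]
 [528. 161. 157.]
 [527. 159. 156.]
 [527. 157. 156.]
 [526. 157. 153.]
 [523. 157. 150.]
 [526. 163. 148.]
 [529. 158. 150.]]
```

Side1 shows the fingertips about 3 mm above the nominal TCP at this opening. It also shows the side camera reading +3 mm in x and -2 mm in y. Next I descend on the bezel block with the tips staying above the swage block.

Call:
servo_tool([
  [0,0.001,-0.03,0,0,-0.17,0.25],
  [0,0.001,-0.06,0,0,-0.17,0.25],
  [0,0.001,-0.09,0,0,-0.17,0.25],
  [0,0.001,-0.111,0,0,-0.17,0.25],
  [0,0.001,-0.111,0,0,-0.17,0.25],
  [0,0.001,-0.111,0,0,-0.17,0.25],
])

```text
time: 2.2
ee_pos: [497.1, 165.3, 32.3]
eef_rot: [-3.139, -0.093, -0.004]
contact_force: [0.3, -1.2, 0.2]
grip_width: 53.7
```

```bash
python3 look.py 2 side
```

```text
t 2.2 tcp [497.1 165.3  32.3] toolx yaw 3.39 zdir [ 0.003  0.001 -1.   ] F [ 0.3 -1.2  0.2] w 53.7 q6 1.83
```

View pics/side2.png

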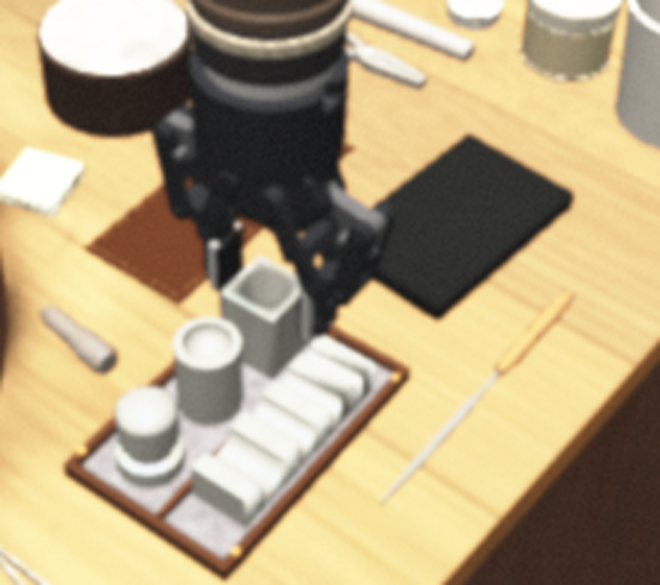

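The fingers straddle the bezel block, and the rear tip sits just above the swage block. Closing.

Call:
servo_tool([
  [0,0,-0.001,0,0,0,0],
  [0,0,-0.001,0,0,0,-0.5],
  [0,0,-0.001,0,0,0,-0.5],
  [0,0,-0.001,0,0,0,-0.5],
  [0,0,-0.001,0,0,0,-0.5],
], newtons=60)

```text
time: 2.88
ee_pos: [496.8, 164.5, 30.4]
eef_rot: [-3.139, -0.091, -0.003]
contact_force: [-0.3, 0.9, 6.0]
grip_width: 34.9
```

Call:
servo_tool([
  [0,0,0.01,0,0,0,-0.5],
  [0,0,0.03,0,0,0,-0.5],
  [0,0,0.06,0,0,0,-0.5],
  [0,0,0.06,0,0,0,-0.5],
])

```text
time: 3.38
ee_pos: [497.6, 164.5, 91.3]
eef_rot: [-3.139, -0.09, -0.006]
contact_force: [-0.7, 0.3, -3.5]
grip_width: 35.0
```

```bash
python3 look.py 3 side top
```

```text
t 3.38 tcp [497.6 164.5  91.3] toolx yaw 3.3 zdir [ 0.004  0.001 -1.   ] F [-0.7  0.3 -3.5] w 35.0 q6 1.83
```

View pics/side3.png

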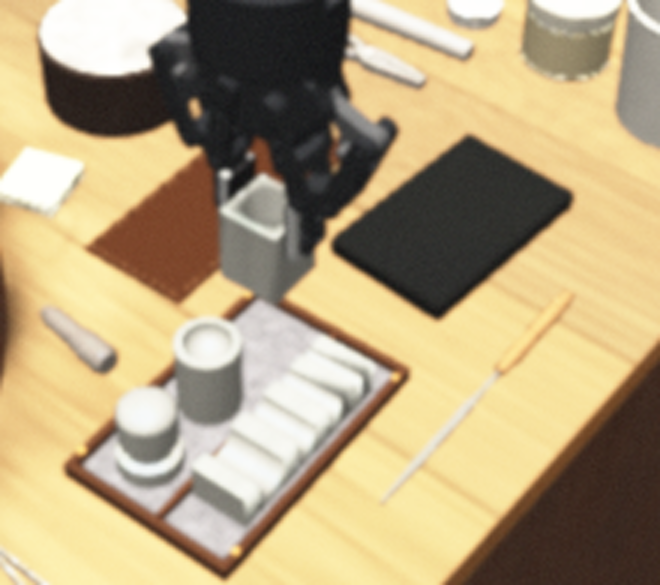

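Call:
servo_tool([
  [-0.03,0.04,0.01,0,0,0,-0.5],
  [-0.07,0.09,0.01,0,0,0,-0.5],
  [-0.104,0.133,0.01,0,0,0,-0.5],
  [-0.104,0.133,-0.02,0,0,0,-0.5],
  [-0.104,0.133,-0.04,0,0,0,-0.5],
  [-0.104,0.133,-0.055,0,0,0,-0.5],
  [-0.104,0.133,-0.06,0,0,0,-0.5],
  [-0.104,0.133,-0.06,0,0,0,-0.5],
])

```text
time: 4.47
ee_pos: [392.2, 296.9, 29.2]
eef_rot: [3.14, 0.09, -0.0]
contact_force: [0.9, -0.1, -3.0]
grip_width: 35.4
```

```bash
python3 look.py 4 side
```

```text
t 4.47 tcp [392.2 296.9  29.2] toolx yaw 3.28 zdir [-0. -0. -1.] F [ 0.9 -0.1 -3. ] w 35.4 q6 2.16
```

View pics/side4.png

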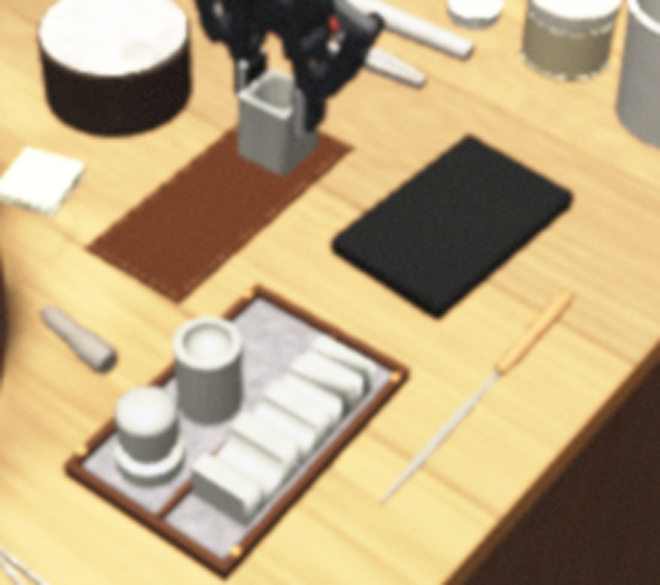

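Call:
servo_tool([
  [0,0,-0.001,0,0,0,-0.5],
  [0,0,-0.001,0,0,0,-0.5],
  [0,0,-0.001,0,0,0,0.25],
  [0,0,-0.001,0,0,0,0.25],
  [0,0,-0.001,0,0,0,0.25],
  [0,0,0.02,0,0,0,0.25],
  [0,0,0.07,0,0,0,0.25],
  [0,0,0.07,0,0,0,0.25],
])

```text
time: 5.52
ee_pos: [394.3, 298.8, 103.2]
eef_rot: [-3.136, -0.091, -0.009]
contact_force: [0.2, 0.0, -1.1]
grip_width: 53.1
```

```bash
python3 look.py 5 side
```

```text
t 5.53 tcp [394.3 298.8 103.2] toolx yaw 3.31 zdir [ 0.006  0.004 -1.   ] F [ 0.2  0.  -1.1] w 53.1 q6 2.16
```

View pics/side5.png

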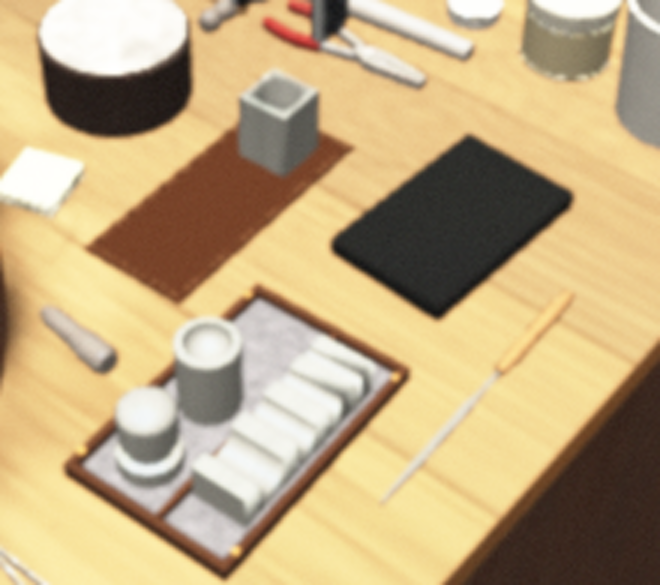

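Call:
servo_tool([
  [0.04,-0.06,0,0,0,0,0.25],
  [0.08,-0.12,0,0,0,0,0.25],
  [0.106,-0.182,0,0,0,0,0.25],
  [0.106,-0.182,0,0,0,0,0.25],
  [0.106,-0.182,-0.02,0,0,0,0.25],
  [0.106,-0.182,-0.045,0,0,0,0.25],
  [0.106,-0.182,-0.068,0,0,0,0.25],
  [0.106,-0.182,-0.068,0,0,0,0.25],
  [0.106,-0.182,-0.068,0,0,0,0.25],
])

```text
time: 6.7
ee_pos: [498.2, 115.2, 31.5]
eef_rot: [3.14, 0.091, -0.0]
contact_force: [0.1, -0.0, 0.9]
grip_width: 53.6
```

```bash
python3 look.py 6 side
```

```text
t 6.7 tcp [498.2 115.2  31.5] toolx yaw 3.31 zdir [-0. -0. -1.] F [ 0.1 -0.   0.9] w 53.6 q6 1.74
```

View pics/side6.png

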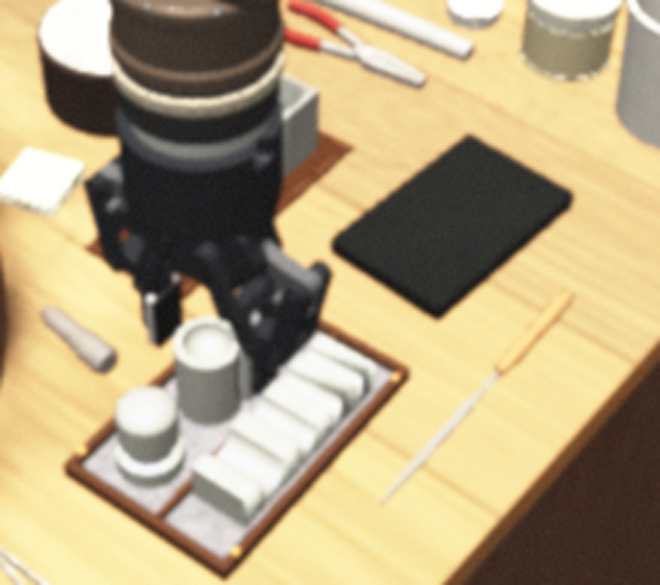

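Call:
servo_tool([
  [0,0,0,0,0,0,-0.05],
  [0,0,0,0,0,0,-0.5],
  [0,0,0,0,0,0,-0.5],
  [0,0,0,0,0,0,-0.5],
  [0,0,0,0,0,0,-0.5],
  [0,0,0.01,0,0,0,-0.5],
  [0,0,0.04,0,0,0,-0.5],
  [0,0,0.07,0,0,0,-0.5],
  [0,0,0.07,0,0,0,-0.5],
])

```text
time: 7.88
ee_pos: [499.7, 115.5, 103.5]
eef_rot: [-3.139, -0.091, -0.007]
contact_force: [0.1, -0.8, -3.0]
grip_width: 33.9
```

Call:
servo_tool([
  [-0.03,0.04,0,0,0,0,-0.5],
  [-0.07,0.09,0,0,0,0,-0.5],
  [-0.102,0.13,0,0,0,0,-0.5],
  [-0.102,0.13,-0.02,0,0,0,-0.5],
  [-0.102,0.13,-0.045,0,0,0,-0.5],
  [-0.102,0.13,-0.06,0,0,0,-0.5],
  [-0.102,0.13,-0.069,0,0,0,-0.5],
  [-0.102,0.13,-0.0715,0,0,0,-0.5],
  [-0.102,0.13,-0.0715,0,0,0,-0.5],
])

```text
time: 9.0
ee_pos: [396.1, 244.9, 30.5]
eef_rot: [-3.14, -0.09, 0.0]
contact_force: [-3.7, -2.1, 4.1]
grip_width: 34.1
```

```bash
python3 look.py 7 side
```

```text
t 9.0 tcp [396.1 244.9  30.5] toolx yaw 3.28 zdir [-0.  0. -1.] F [-3.7 -2.1  4.1] w 34.1 q6 2.07
```

View pics/side7.png

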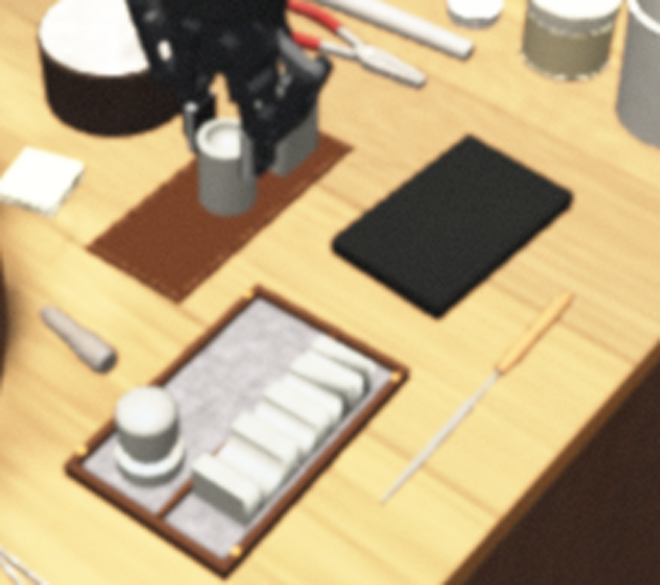

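Call:
servo_tool([
  [0,0,0,0,0,0,0.25],
  [0,0,0,0,0,0,0.25],
  [0,0,0,0,0,0,0.25],
  [0,0,0,0,0,0,0.25],
  [0,0,0.02,0,0,0,0.25],
  [0,0,0.07,0,0,0,0.25],
  [0,0,0.07,0,0,0,0.25],
])

```text
time: 9.93
ee_pos: [398.4, 246.5, 103.4]
eef_rot: [-3.137, -0.091, -0.009]
contact_force: [-0.0, 0.1, 0.8]
grip_width: 53.2
```

Call:
servo_tool([
  [0.04,-0.06,0,0,0,0,0.25],
  [0.08,-0.12,0,0,0,0,0.25],
  [0.105,-0.18,0,0,0,0,0.25],
  [0.105,-0.18,0,0,0,0,0.25],
  [0.105,-0.18,-0.02,0,0,0,0.25],
  [0.105,-0.18,-0.045,0,0,0,0.25],
  [0.105,-0.18,-0.069,0,0,0,0.25],
  [0.105,-0.18,-0.069,0,0,0,0.25],
  [0.105,-0.18,-0.069,0,0,0,0.25],
])

```text
time: 11.05
ee_pos: [501.4, 65.2, 31.2]
eef_rot: [-3.14, -0.091, -0.0]
contact_force: [1.1, 0.1, 0.4]
grip_width: 53.2
```

```bash
python3 look.py 8 side
```

```text
t 11.05 tcp [501.4  65.2  31.2] toolx yaw 3.31 zdir [ 0.  0. -1.] F [1.1 0.1 0.4] w 53.2 q6 1.64
```

View pics/side8.png

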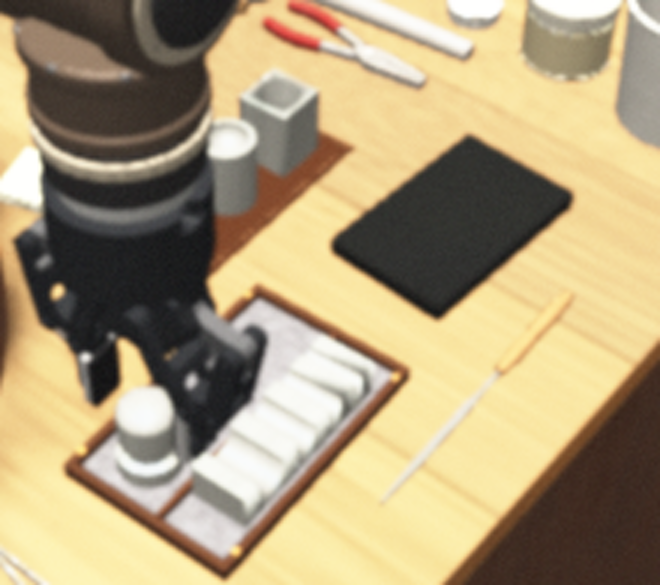

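Call:
servo_tool([
  [0,0,0,0,0,0,-0.05],
  [0,0,0,0,0,0,-0.5],
  [0,0,0,0,0,0,-0.5],
  [0,0,0,0,0,0,-0.5],
  [0,0,0,0,0,0,-0.5],
  [0,0,0.01,0,0,0,-0.5],
  [0,0,0.03,0,0,0,-0.5],
  [0,0,0.06,0,0,0,-0.5],
  [0,0,0.06,0,0,0,-0.5],
])

```text
time: 12.22
ee_pos: [502.5, 65.3, 92.8]
eef_rot: [-3.14, -0.091, -0.006]
contact_force: [0.9, -1.2, -2.4]
grip_width: 29.2
```

```bash
python3 look.py 9 side
```

```text
t 12.22 tcp [502.5  65.3  92.8] toolx yaw 3.31 zdir [ 0.004  0.    -1.   ] F [ 0.9 -1.2 -2.4] w 29.2 q6 1.64
```

View pics/side9.png

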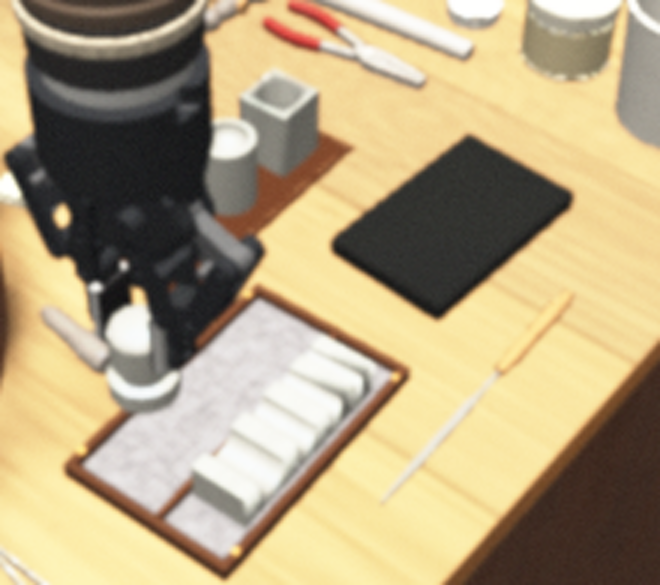

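Call:
servo_tool([
  [-0.03,0.04,0.005,0,0,0,-0.5],
  [-0.07,0.09,0.005,0,0,0,-0.5],
  [-0.103,0.128,0.005,0,0,0,-0.5],
  [-0.103,0.128,-0.02,0,0,0,-0.5],
  [-0.103,0.128,-0.045,0,0,0,-0.5],
  [-0.103,0.128,-0.055,0,0,0,-0.5],
  [-0.103,0.128,-0.06,0,0,0,-0.5],
  [-0.103,0.128,-0.0615,0,0,0,-0.5],
  [-0.103,0.128,-0.0615,0,0,0,-0.5],
])

```text
time: 13.4
ee_pos: [398.4, 193.0, 30.0]
eef_rot: [-3.14, -0.09, -0.001]
contact_force: [-1.8, -0.4, 0.9]
grip_width: 29.0
```

```bash
python3 look.py 10 side
```

```text
t 13.4 tcp [398.4 193.   30. ] toolx yaw 3.28 zdir [ 0.  0. -1.] F [-1.8 -0.4  0.9] w 29.0 q6 1.96
```

View pics/side10.png

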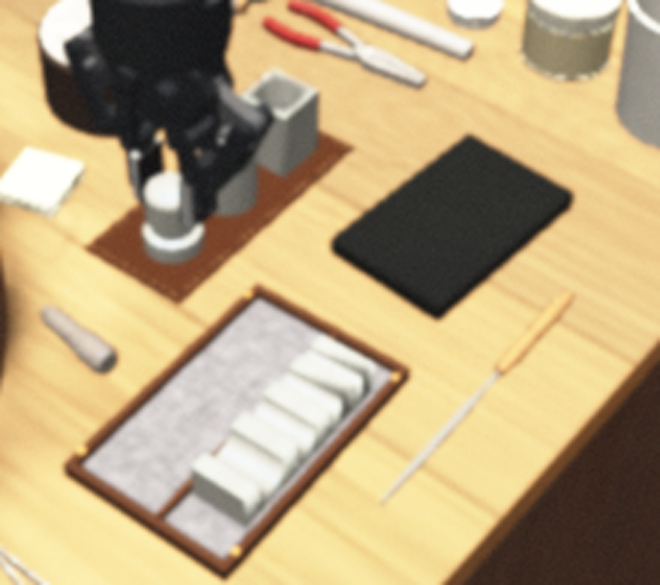

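Call:
servo_tool([
  [0,0,0,0,0,0,0.25],
  [0,0,0,0,0,0,0.25],
  [0,0,0,0,0,0,0.25],
  [0,0,0,0,0,0,0.25],
  [0,0,0.02,0,0,0,0.25],
  [0,0,0.07,0,0,0,0.25],
  [0,0,0.07,0,0,0,0.25],
  [0,0,0.07,0,0,0,0.25],
])

```text
time: 14.45
ee_pos: [398.2, 193.2, 99.1]
eef_rot: [-3.14, -0.091, -0.001]
contact_force: [-0.8, 0.7, 1.0]
grip_width: 53.3
```

Call:
servo_tool([
  [0.05,-0.03,0,0,0,0,0.25],
  [0.1,-0.06,0,0,0,0,0.25],
  [0.15,-0.074,0,0,0,0,0.25],
  [0.15,-0.074,0,0,0,0,0.25],
  [0.15,-0.074,0,0,0,0,0.25],
  [0.15,-0.074,0,0,0,0,0.25],
])

```text
time: 15.2
ee_pos: [546.8, 119.5, 98.8]
eef_rot: [3.14, 0.092, -0.002]
contact_force: [0.0, -1.4, 0.4]
grip_width: 53.3
```

```bash
python3 look.py 11 side
python3 - <<'E'
from h import *
Q=cloud(load("side11.npz"));
for tag in(0,11):
    Q=cloud(load(f"side{tag}.npz"))
    box=(Q[...,0]>525)&(Q[...,0]<580)&(abs(Q[...,1]-120)<70)
    k=(Q[...,2]>26)&(Q[...,2]<32)&box; r=cv2.minAreaRect(Q[k][:,:2].astype(np.float32));print("swage raw",k.sum(),[np.round(x,1) for x in r])
for lo,hi,nm in((270,330,"bezel"),(220,270,"cup"),(160,218,"dome")):
    k=(Q[...,0]>360)&(Q[...,0]<440)&(Q[...,1]>lo)&(Q[...,1]<hi)&(Q[...,2]>36)&(Q[...,2]<54)
    print(nm,k.sum(),Q[k].mean(0).round(1),Q[k][:,2].max().round(1),[np.round(x,1) for x in cv2.minAreaRect(Q[k][:,:2].astype(np.float32))])
k=(abs(Q[...,0]-548)<60)&(abs(Q[...,1]-118)<20)&(Q[...,2]>80)&(Q[...,2]<112); q=Q[k]
for a in(q[q[:,0]<548],q[q[:,0]>548]): print("tip",len(a),np.percentile(a,[3,50,97],axis=0).round(1).tolist())
E
```

```text
t 15.2 tcp [546.8 119.5  98.8] toolx yaw 3.36 zdir [-0.001 -0.    -1.   ] F [ 0.  -1.4  0.4] w 53.3 q6 1.73
swage raw 795 [array([548.8, 119.9]), array([ 36.2, 112.7]), np.float64(3.3)]
swage raw 761 [array([548.9, 120. ]), array([ 35.3, 113. ]), np.float64(3.9)]<stdin>:9: RuntimeWarning: Mean of empty slice.
  ret = um.true_divide(
Traceback (most recent call last):
ValueError: zero-size array to reduction operation maximum which has no identity
```

View pics/side11.png

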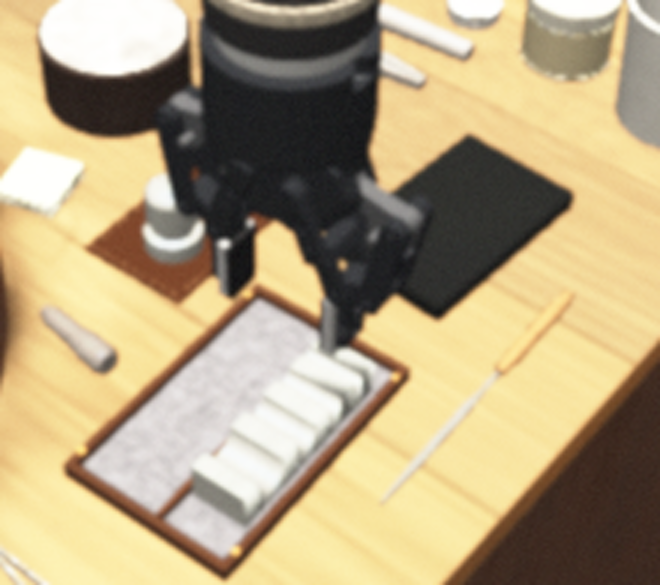

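Call:
servo_tool([
  [-0.001,0.001,-0.02,0,0,0,0.25],
  [-0.001,0.001,-0.045,0,0,0,0.25],
  [-0.001,0.001,-0.07,0,0,0,0.25],
  [-0.001,0.001,-0.087,0,0,0,0.25],
  [-0.001,0.001,-0.087,0,0,0,0.25],
  [-0.001,0.001,-0.087,0,0,0,0.25],
])

```text
time: 16.0
ee_pos: [547.6, 120.5, 13.2]
eef_rot: [-3.14, -0.091, -0.002]
contact_force: [-0.4, -1.7, 0.4]
grip_width: 53.8
```

```bash
python3 look.py 12 side
```

```text
t 16.0 tcp [547.6 120.5  13.2] toolx yaw 3.33 zdir [ 0.001  0.    -1.   ] F [-0.4 -1.7  0.4] w 53.8 q6 1.73
```

View pics/side12.png

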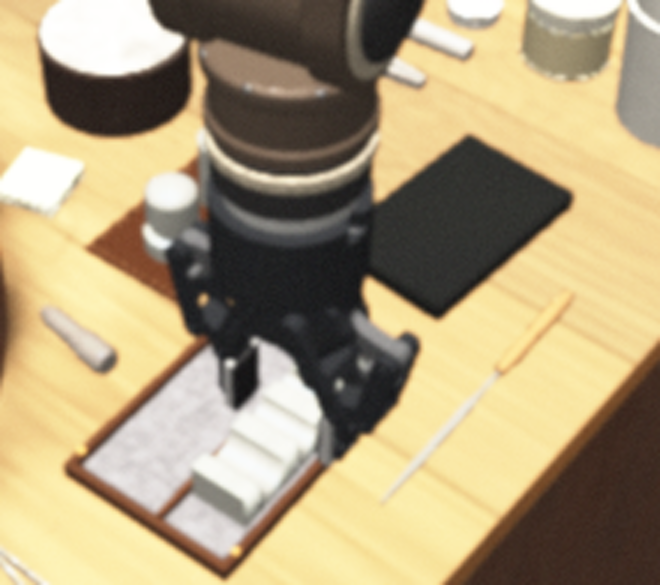

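Call:
servo_tool([
  [0,0,0,0,0,0,0],
  [0,0,0,0,0,0,-0.5],
  [0,0,0,0,0,0,-0.5],
  [0,0,0,0,0,0,-0.5],
  [0,0,0,0,0,0,-0.5],
  [0,0,0,0,0,0,-0.5],
  [0,0,0.01,0,0,0,-0.5],
  [0,0,0.02,0,0,0,-0.5],
  [0,0,0.04,0,0,0,-0.5],
  [0,0,0.06,0,0,0,-0.5],
  [0,0,0.06,0,0,0,-0.5],
], newtons=90)

```text
time: 17.42
ee_pos: [548.3, 120.4, 74.0]
eef_rot: [-3.14, -0.091, -0.005]
contact_force: [0.0, -0.2, -7.4]
grip_width: 31.6
```

```bash
python3 look.py 13 side
```

```text
t 17.43 tcp [548.3 120.4  74. ] toolx yaw 3.31 zdir [ 0.003  0.001 -1.   ] F [ 0.  -0.2 -7.4] w 31.6 q6 1.73
```

View pics/side13.png

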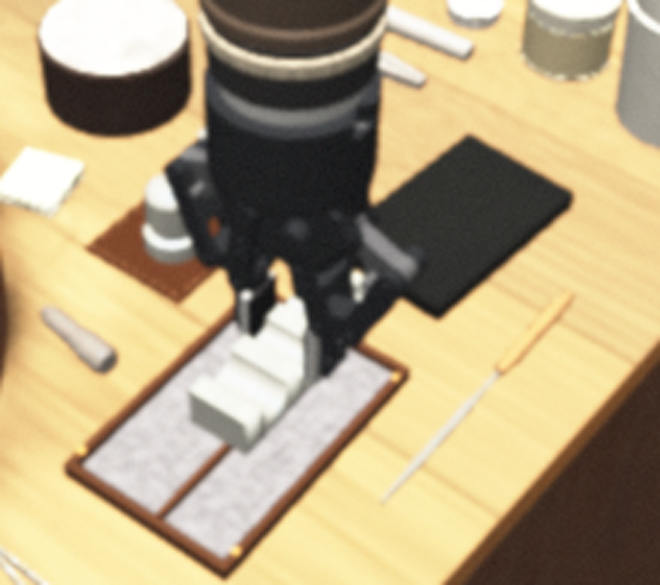

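Run:
```python
from h import *
for n,roi in(("top0",(155,220,165,262)),("side0",(170,240,278,365)),("side13",(170,240,278,365))):
    f=load(n+".npz");Q=cloud(f);px=f["pixels"].astype(int)
    m=np.zeros(px.shape[:2],bool);m[roi[0]:roi[1],roi[2]:roi[3]]=1
    m&=(px.max(-1)<75)&(Q[...,2]>10)&(Q[...,2]<25)
    m=cv2.morphologyEx(m.astype(np.uint8),cv2.MORPH_OPEN,np.ones((3,3)))>0
    q=Q[m]; h=q[:,2]; print(n,m.sum(),np.median(h).round(1),[np.round(x,1) for x in cv2.minAreaRect(q[:,:2].astype(np.float32))])
    c,_=cv2.findContours(m.astype(np.uint8),0,2);c=max(c,key=cv2.contourArea)
    w=ray(f,c[:,0,:],15)[:,:2];print([np.round(x,1) for x in cv2.minAreaRect(w.astype(np.float32))])
f=load("top0.npz");Q=cloud(f);box=(Q[...,0]>525)&(Q[...,0]<580)&(abs(Q[...,1]-120)<70)
k=(Q[...,2]>26)&(Q[...,2]<32)&box;print([np.round(x,1) for x in cv2.minAreaRect(Q[k][:,:2].astype(np.float32))])
```

```text
top0 3235 14.0 [array([516.6, 311.2]), array([134.,  85.]), np.float64(87.3)]
[array([515.7, 310.9]), array([133.8,  84.2]), np.float64(87.1)]
side0 2324 15.3 [array([522.8, 309.1]), array([130.5,  82.1]), np.float64(86.2)]
[array([523.8, 307.3]), array([132.8,  83.9]), np.float64(87.1)]
side13 1938 15.3 [array([522.5, 308.6]), array([130.4,  82. ]), np.float64(87.3)]
[array([523.6, 307.3]), array([131.8,  83.5]), np.float64(87.5)]
[array([545.2, 119.3]), array([ 35.2, 111.9]), np.float64(3.3)]
```

Call:
servo_tool([
  [-0.005,0.04,0,0,0,-0.05,-0.5],
  [-0.013,0.09,0,0,0,-0.1,-0.5],
  [-0.02,0.14,0,0,0,-0.15,-0.5],
  [-0.027,0.19,0,0,0,-0.2,-0.5],
  [-0.027,0.19,-0.01,0,0,-0.2,-0.5],
  [-0.027,0.19,-0.025,0,0,-0.2,-0.5],
  [-0.027,0.19,-0.038,0,0,-0.2,-0.5],
  [-0.027,0.19,-0.045,0,0,-0.2,-0.5],
  [-0.027,0.19,-0.0475,0,0,-0.2,-0.5],
  [-0.027,0.19,-0.0475,0,0,-0.2,-0.5],
])

```text
time: 18.73
ee_pos: [520.5, 309.9, 25.0]
eef_rot: [-3.141, 0.075, -0.0]
contact_force: [0.8, 0.3, -6.3]
grip_width: 31.6
```

```bash
python3 look.py 14 side top
```

```text
t 18.73 tcp [520.5 309.9  25. ] toolx yaw -2.73 zdir [ 0.  0. -1.] F [ 0.8  0.3 -6.3] w 31.6 q6 2.16
```

View pics/side14.png

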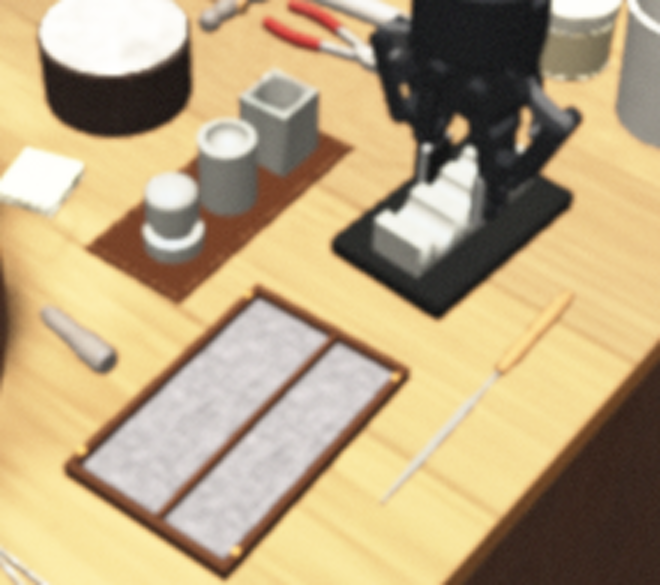

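View pics/top14.png

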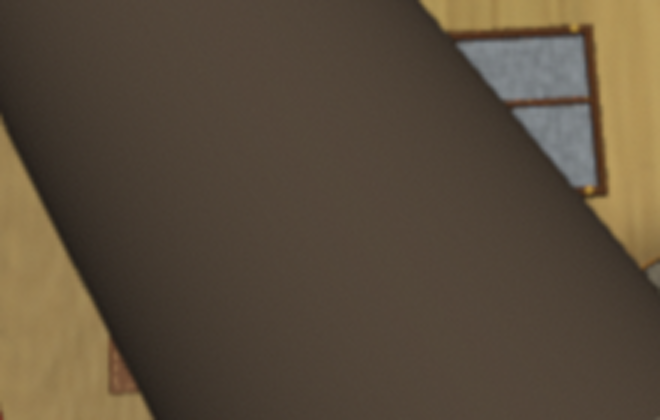

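Call:
servo_tool([
  [0,0,-0.001,0,0,0,-0.5],
  [0,0,-0.002,0,0,0,-0.5],
  [0,0,-0.0025,0,0,0,-0.5],
  [0,0,-0.0025,0,0,0,-0.5],
])

```text
time: 19.32
ee_pos: [520.4, 310.3, 23.5]
eef_rot: [-3.14, 0.074, -0.002]
contact_force: [-3.9, -2.7, 6.4]
grip_width: 31.6
```

Call:
servo_tool([
  [0,0,0,0,0,0,0.25],
  [0,0,0,0,0,0,0.25],
  [0,0,0,0,0,0,0.25],
  [0,0,0,0,0,0,0.25],
  [0,0,0.02,0,0,0,0.25],
  [0,0,0.07,0,0,0,0.25],
  [0,0,0.07,0,0,0,0.25],
  [0,0,0.07,0,0,0,0.25],
])

```text
time: 20.32
ee_pos: [520.2, 310.1, 92.1]
eef_rot: [-3.141, 0.074, -0.0]
contact_force: [-0.0, -1.0, -1.2]
grip_width: 53.1
```

```bash
python3 look.py 15 side
python3 - <<'E'
from h import *
f=load("side15.npz");Q=cloud(f)
k=(abs(Q[...,0]-522)<45)&(abs(Q[...,1]-308)<70)&(Q[...,2]>35)&(Q[...,2]<43)
print([np.round(x,1) for x in cv2.minAreaRect(Q[k][:,:2].astype(np.float32))],np.median(Q[k][:,2]))
for lo,hi,nm in((270,330,"bezel"),(220,270,"cup"),(160,218,"dome")):
    k=(Q[...,0]>360)&(Q[...,0]<440)&(Q[...,1]>lo)&(Q[...,1]<hi)&(Q[...,2]>36)&(Q[...,2]<56)
    print(nm,k.sum(),Q[k].mean(0).round(1),Q[k][:,2].max().round(1),[np.round(x,1) for x in cv2.minAreaRect(Q[k][:,:2].astype(np.float32))])
E
```

```text
t 20.32 tcp [520.2 310.1  92.1] toolx yaw -2.69 zdir [ 0.  0. -1.] F [-0.  -1.  -1.2] w 53.1 q6 2.16
[array([521.8, 309.7]), array([115.4,  35.9]), np.float64(87.4)] 38.82703247018859
bezel 394 [396.6 294.5  46.6] 53.7 [array([395. , 297.3]), array([37.4, 39.7]), np.float64(1.6)]
cup 322 [399.6 242.5  46.2] 53.7 [array([398.3, 243.6]), array([34.9, 36.8]), np.float64(61.1)]
dome 249 [404.8 188.9  46.3] 53.1 [array([402.1, 191.9]), array([30.2, 30.5]), np.float64(51.7)]
```

View pics/side15.png

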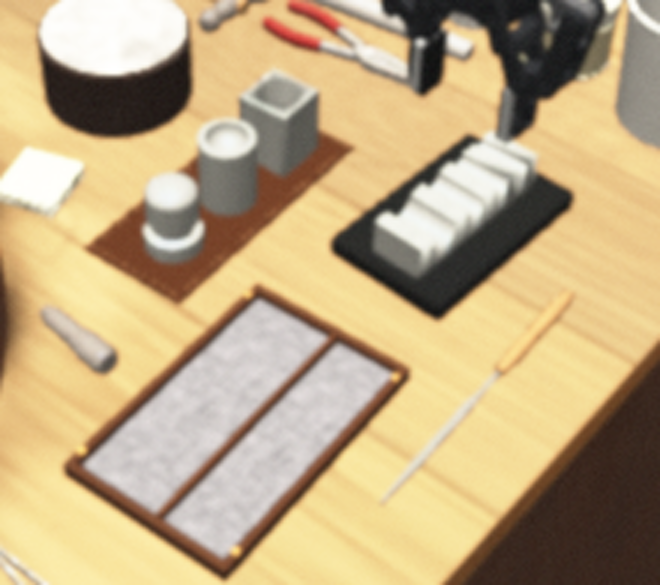

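Call:
servo_tool([
  [-0.05,-0.005,0,0,0,0.1,0.25],
  [-0.1,-0.01,0,0,0,0.2,0.25],
  [-0.128,-0.013,0,0,0,0.2,0.25],
  [-0.128,-0.013,0,0,0,0.2,0.25],
  [-0.128,-0.013,-0.02,0,0,0.2,0.25],
  [-0.128,-0.013,-0.045,0,0,0.2,0.25],
  [-0.128,-0.013,-0.066,0,0,0.2,0.25],
  [-0.128,-0.013,-0.066,0,0,0.2,0.25],
  [-0.128,-0.013,-0.066,0,0,0.2,0.25],
], newtons=60)

```text
time: 21.5
ee_pos: [392.8, 297.3, 26.5]
eef_rot: [-3.14, -0.09, -0.0]
contact_force: [-0.3, 0.2, -0.2]
grip_width: 53.1
```

```bash
python3 look.py 16 side
```

```text
t 21.5 tcp [392.8 297.3  26.5] toolx yaw 3.29 zdir [ 0.  0. -1.] F [-0.3  0.2 -0.2] w 53.1 q6 2.16
```

View pics/side16.png

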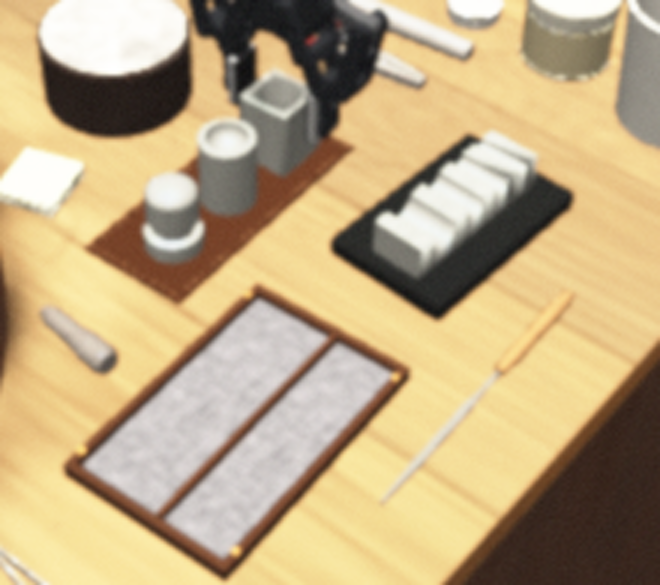

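Call:
servo_tool([
  [0,0,0,0,0,0,-0.05],
  [0,0,0,0,0,0,-0.5],
  [0,0,0,0,0,0,-0.5],
  [0,0,0,0,0,0,-0.5],
  [0,0,0,0,0,0,-0.5],
  [0,0,0.01,0,0,0,-0.5],
  [0,0,0.04,0,0,0,-0.5],
  [0,0,0.07,0,0,0,-0.5],
  [0,0,0.07,0,0,0,-0.5],
])

```text
time: 22.68
ee_pos: [393.3, 298.0, 98.3]
eef_rot: [-3.138, -0.091, -0.005]
contact_force: [0.3, 0.2, -3.9]
grip_width: 34.9
```

Call:
servo_tool([
  [0.03,-0.04,0,0,0,0,-0.5],
  [0.07,-0.09,0,0,0,0,-0.5],
  [0.104,-0.133,0,0,0,0,-0.5],
  [0.104,-0.133,-0.01,0,0,0,-0.5],
  [0.104,-0.133,-0.03,0,0,0,-0.5],
  [0.104,-0.133,-0.05,0,0,0,-0.5],
  [0.104,-0.133,-0.062,0,0,0,-0.5],
  [0.104,-0.133,-0.067,0,0,0,-0.5],
  [0.104,-0.133,-0.067,0,0,0,-0.5],
  [0.104,-0.133,-0.067,0,0,0,-0.5],
])

```text
time: 23.92
ee_pos: [496.2, 164.5, 29.4]
eef_rot: [-3.14, -0.091, -0.001]
contact_force: [-0.6, -0.3, -3.7]
grip_width: 35.3
```

```bash
python3 look.py 17 side
python3 - <<'E'
from h import *
a=load("side0.npz")["pixels"];b=load("side17.npz")["pixels"]
s=lambda i:cv2.resize(i[200:290,190:320,::-1],None,fx=3,fy=3)
cv2.imwrite("pics/cmp17.png",np.hstack([s(a),s(b)]))
E
```

```text
t 23.93 tcp [496.2 164.5  29.4] toolx yaw 3.33 zdir [ 0.  0. -1.] F [-0.6 -0.3 -3.7] w 35.3 q6 1.83
```

View pics/cmp17.png

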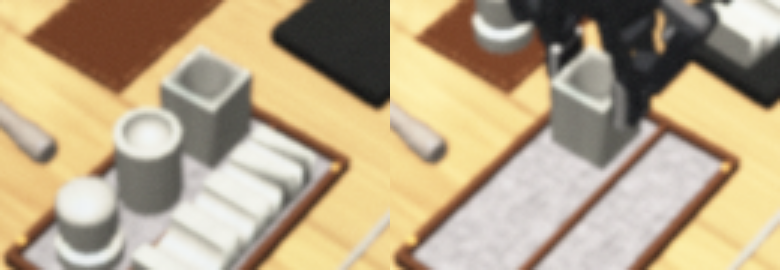

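Call:
servo_tool([
  [0,0,-0.001,0,0,0,-0.5],
  [0,0,-0.0015,0,0,0,-0.5],
  [0,0,-0.0015,0,0,0,0.25],
  [0,0,-0.0015,0,0,0,0.25],
  [0,0,-0.0015,0,0,0,0.25],
  [0,0,-0.0015,0,0,0,0.25],
  [0,0,0.02,0,0,0,0.25],
  [0,0,0.065,0,0,0,0.25],
  [0,0,0.065,0,0,0,0.25],
])

```text
time: 25.1
ee_pos: [498.4, 164.9, 97.7]
eef_rot: [-3.139, -0.091, -0.009]
contact_force: [0.3, 0.5, -0.3]
grip_width: 53.3
```

Call:
servo_tool([
  [-0.03,0.03,0,0,0,0,0.25],
  [-0.07,0.06,0,0,0,0,0.25],
  [-0.1,0.081,0,0,0,0,0.25],
  [-0.1,0.081,0,0,0,0,0.25],
  [-0.1,0.081,-0.02,0,0,0,0.25],
  [-0.1,0.081,-0.045,0,0,0,0.25],
  [-0.1,0.081,-0.066,0,0,0,0.25],
  [-0.1,0.081,-0.066,0,0,0,0.25],
  [-0.1,0.081,-0.066,0,0,0,0.25],
])

```text
time: 26.22
ee_pos: [396.8, 245.0, 28.7]
eef_rot: [-3.14, -0.09, -0.001]
contact_force: [-0.1, 1.0, -0.3]
grip_width: 53.2
```

```bash
python3 look.py 18 side
```

```text
t 26.23 tcp [396.8 245.   28.7] toolx yaw 3.27 zdir [ 0.  0. -1.] F [-0.1  1.  -0.3] w 53.2 q6 2.07
```

View pics/side18.png

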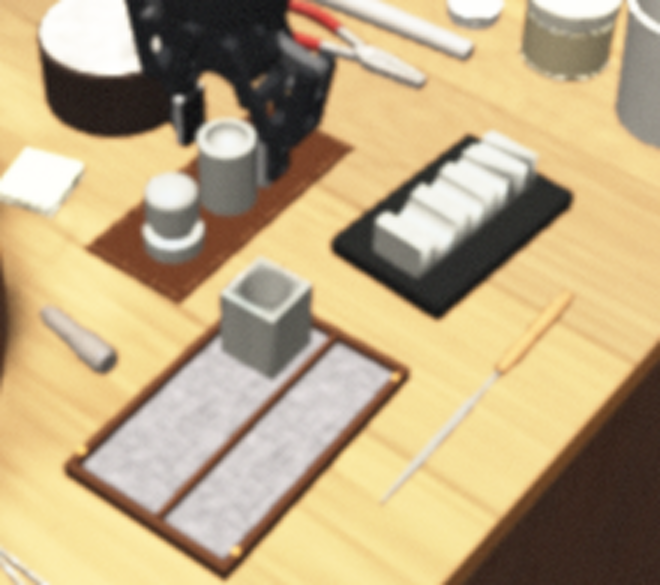

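Call:
servo_tool([
  [0,0,0,0,0,0,-0.05],
  [0,0,0,0,0,0,-0.5],
  [0,0,0,0,0,0,-0.5],
  [0,0,0,0,0,0,-0.5],
  [0,0,0,0,0,0,-0.5],
  [0,0,0.01,0,0,0,-0.5],
  [0,0,0.04,0,0,0,-0.5],
  [0,0,0.07,0,0,0,-0.5],
  [0,0,0.07,0,0,0,-0.5],
])

```text
time: 27.4
ee_pos: [397.5, 246.0, 100.5]
eef_rot: [-3.138, -0.091, -0.006]
contact_force: [-0.1, -0.0, -4.4]
grip_width: 33.6
```

Call:
servo_tool([
  [0.03,-0.04,0,0,0,0,-0.5],
  [0.07,-0.09,0,0,0,0,-0.5],
  [0.102,-0.13,0,0,0,0,-0.5],
  [0.102,-0.13,-0.01,0,0,0,-0.5],
  [0.102,-0.13,-0.03,0,0,0,-0.5],
  [0.102,-0.13,-0.05,0,0,0,-0.5],
  [0.102,-0.13,-0.062,0,0,0,-0.5],
  [0.102,-0.13,-0.0675,0,0,0,-0.5],
  [0.102,-0.13,-0.0675,0,0,0,-0.5],
  [0.102,-0.13,-0.0675,0,0,0,-0.5],
])

```text
time: 28.65
ee_pos: [497.5, 115.5, 31.5]
eef_rot: [-3.14, -0.092, 0.001]
contact_force: [-5.8, -0.6, 6.1]
grip_width: 34.1
```

```bash
python3 look.py 19 side
python3 - <<'E'
from h import *
a=load("side0.npz")["pixels"];b=load("side19.npz")["pixels"]
s=lambda i:cv2.resize(i[200:290,190:320,::-1],None,fx=3,fy=3)
cv2.imwrite("pics/cmp19.png",np.hstack([s(a),s(b)]))
E
```

```text
t 28.65 tcp [497.5 115.5  31.5] toolx yaw 3.34 zdir [-0.  0. -1.] F [-5.8 -0.6  6.1] w 34.1 q6 1.74
```

View pics/cmp19.png

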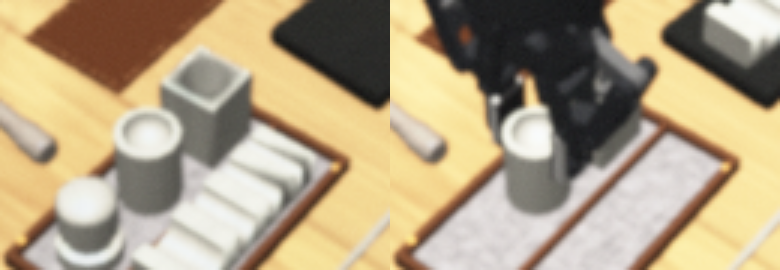

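Call:
servo_tool([
  [0,0,0,0,0,0,0.25],
  [0,0,0,0,0,0,0.25],
  [0,0,0,0,0,0,0.25],
  [0,0,0,0,0,0,0.25],
  [0,0,0.02,0,0,0,0.25],
  [0,0,0.065,0,0,0,0.25],
  [0,0,0.065,0,0,0,0.25],
])

```text
time: 29.58
ee_pos: [500.5, 115.7, 99.2]
eef_rot: [-3.139, -0.091, -0.01]
contact_force: [0.2, -0.1, 0.2]
grip_width: 53.6
```

Call:
servo_tool([
  [-0.03,0.03,0,0,0,0,0.25],
  [-0.07,0.06,0,0,0,0,0.25],
  [-0.1,0.078,0,0,0,0,0.25],
  [-0.1,0.078,0,0,0,0,0.25],
  [-0.1,0.078,-0.02,0,0,0,0.25],
  [-0.1,0.078,-0.045,0,0,0,0.25],
  [-0.1,0.078,-0.068,0,0,0,0.25],
  [-0.1,0.078,-0.068,0,0,0,0.25],
  [-0.1,0.078,-0.068,0,0,0,0.25],
])

```text
time: 30.7
ee_pos: [398.8, 193.1, 28.2]
eef_rot: [-3.14, -0.09, -0.001]
contact_force: [-0.7, -0.7, 0.3]
grip_width: 53.4
```

```bash
python3 look.py 20 side
```

```text
t 30.7 tcp [398.8 193.1  28.2] toolx yaw 3.28 zdir [ 0.  0. -1.] F [-0.7 -0.7  0.3] w 53.4 q6 1.96
```

View pics/side20.png

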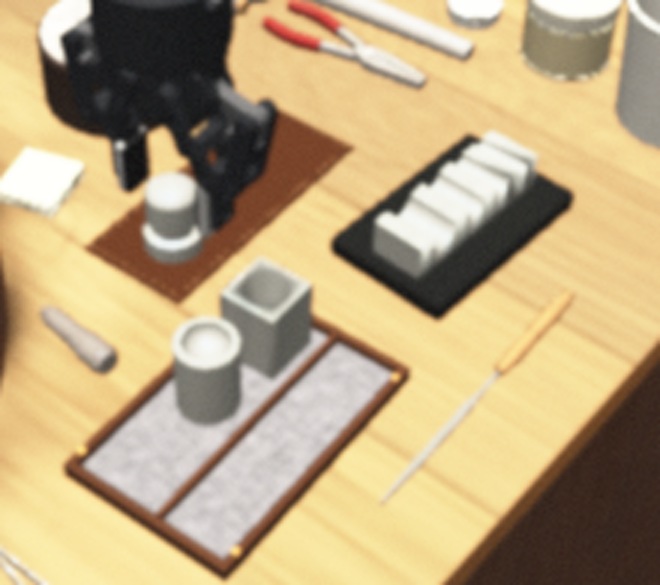

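Call:
servo_tool([
  [0,0,0,0,0,0,-0.05],
  [0,0,0,0,0,0,-0.5],
  [0,0,0,0,0,0,-0.5],
  [0,0,0,0,0,0,-0.5],
  [0,0,0,0,0,0,-0.5],
  [0,0,0.01,0,0,0,-0.5],
  [0,0,0.04,0,0,0,-0.5],
  [0,0,0.07,0,0,0,-0.5],
  [0,0,0.07,0,0,0,-0.5],
])

```text
time: 31.88
ee_pos: [399.6, 193.9, 100.1]
eef_rot: [-3.138, -0.091, -0.006]
contact_force: [0.2, 0.5, -3.8]
grip_width: 29.2
```

Call:
servo_tool([
  [0.03,-0.04,0,0,0,0,-0.5],
  [0.07,-0.09,0,0,0,0,-0.5],
  [0.103,-0.128,0,0,0,0,-0.5],
  [0.103,-0.128,-0.01,0,0,0,-0.5],
  [0.103,-0.128,-0.03,0,0,0,-0.5],
  [0.103,-0.128,-0.05,0,0,0,-0.5],
  [0.103,-0.128,-0.062,0,0,0,-0.5],
  [0.103,-0.128,-0.0675,0,0,0,-0.5],
  [0.103,-0.128,-0.0675,0,0,0,-0.5],
  [0.103,-0.128,-0.0675,0,0,0,-0.5],
])

```text
time: 33.12
ee_pos: [500.5, 65.5, 30.9]
eef_rot: [-3.14, -0.092, 0.001]
contact_force: [-6.0, -0.2, 5.8]
grip_width: 29.9
```

```bash
python3 look.py 21 side
python3 - <<'E'
from h import *
a=load("side0.npz")["pixels"];b=load("side21.npz")["pixels"]
s=lambda i:cv2.resize(i[215:305,180:310,::-1],None,fx=3,fy=3)
cv2.imwrite("pics/cmp21.png",np.hstack([s(a),s(b)]))
E
```

```text
t 33.12 tcp [500.5  65.5  30.9] toolx yaw 3.34 zdir [-0.  0. -1.] F [-6.  -0.2  5.8] w 29.9 q6 1.64
```

View pics/cmp21.png

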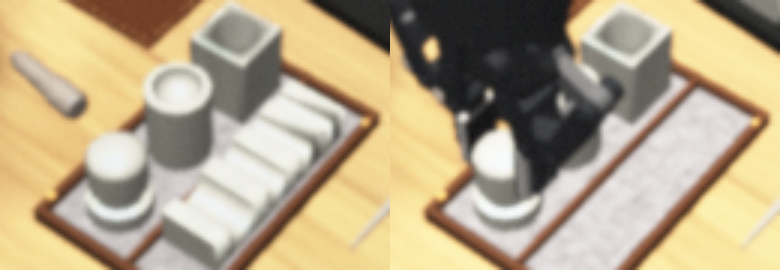

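Dome seated at its old spot. I release it, rise and move clear so both cameras can see.

Call:
servo_tool([
  [0,0,0,0,0,0,0.25],
  [0,0,0,0,0,0,0.25],
  [0,0,0,0,0,0,0.25],
  [0,0,0,0,0,0,0.25],
  [0,0,0.02,0,0,0,0.25],
  [0,0,0.07,0,0,0,0.25],
  [0,0,0.12,0,0,0,0.25],
  [0,0,0.18,0,0,0,0.25],
  [0,0,0.2,0,0,0,0.25],
])

```text
time: 34.3
ee_pos: [502.5, 65.3, 234.4]
eef_rot: [-3.14, -0.091, -0.009]
contact_force: [0.3, -0.4, -0.6]
grip_width: 53.6
```

Call:
servo_tool([
  [-0.05,0.05,0,0,0,0.3,0.25],
  [-0.1,0.1,0,0,0,0.6,0.25],
  [-0.15,0.16,0,0,0,0.9,0.25],
  [-0.2,0.22,0,0,0,1,0.25],
  [-0.23,0.28,0,0,0,1,0.25],
  [-0.26,0.33,0,0,0,1,0.25],
  [-0.28,0.38,0,0,0,1,0.25],
  [-0.29,0.42,0,0,0,1,0.25],
  [-0.29,0.42,0,0,0,1,0.25],
  [-0.29,0.42,0,0,0,1,0.25],
  [-0.29,0.42,0,0,0,1,0.25],
])

```text
time: 35.67
ee_pos: [211.8, 483.9, 230.4]
eef_rot: [3.01, 0.898, -0.0]
contact_force: [-0.3, 0.2, 0.6]
grip_width: 53.4
```

```bash
python3 look.py 22 side top
python3 - <<'E'
from h import *
for n in("top","side"):
  for tag in(0,22):
    Q=cloud(load(f"{n}{tag}.npz"))
    for lo,hi,nm in((140,190,"bezel"),(90,138,"cup"),(40,88,"dome")):
        k=(Q[...,0]>455)&(Q[...,0]<530)&(Q[...,1]>lo)&(Q[...,1]<hi)&(Q[...,2]>36)&(Q[...,2]<56)
        print(n,tag,nm,k.sum(),Q[k].mean(0).round(1),[np.round(x,1) for x in cv2.minAreaRect(Q[k][:,:2].astype(np.float32))[:2]])
  k=(abs(Q[...,0]-520)<45)&(abs(Q[...,1]-309)<70)&(Q[...,2]>35)&(Q[...,2]<43)
  print(n,"swage",[np.round(x,1) for x in cv2.minAreaRect(Q[k][:,:2].astype(np.float32))] if k.sum() else None)
E
```

```text
t 35.67 tcp [211.8 483.9 230.4] toolx yaw 33.24 zdir [ 0.    -0.001 -1.   ] F [-0.3  0.2  0.6] w 53.4 q6 2.15
top 0 bezel 393 [493.1 163.3  49.4] [array([494. , 163.5]), array([36.5, 36.1])]
top 0 cup 357 [495.8 114.4  47.5] [array([495.7, 114.8]), array([35., 35.])]
top 0 dome 275 [498.3  65.6  48.7] [array([499.8,  64.7]), array([30.9, 30.8])]
top 22 bezel 394 [493.5 163.4  49.3] [array([494.4, 163.2]), array([36.6, 36.1])]
top 22 cup 361 [495.  114.3  47.5] [array([495.3, 114.2]), array([34.9, 34.8])]
top 22 dome 274 [497.   65.3  48.5] [array([498.5,  64.6]), array([30.6, 31.1])]
top swage [array([518.4, 309.3]), array([111.7,  35.4]), np.float64(87.3)]
side 0 bezel 565 [500.  161.9  48.1] [array([497.6, 163.9]), array([38.8, 38.1])]
side 0 cup 459 [501.6 113.1  47.7] [array([499.7, 114.8]), array([34.8, 36.3])]
side 0 dome 365 [507.6  61.6  48.2] [array([504.8,  64.2]), array([30.4, 32.1])]
side 22 bezel 567 [500.3 161.5  48.2] [array([497.9, 163.8]), array([38.5, 38. ])]
side 22 cup 462 [501.2 112.8  47.8] [array([499.7, 114.2]), array([34.7, 36.5])]
side 22 dome 359 [506.2  61.4  48.3] [array([503.3,  64.6]), array([30.8, 30.6])]
side swage [array([521.6, 309.6]), array([113.3,  36.1]), np.float64(87.1)]
```

View pics/side22.png

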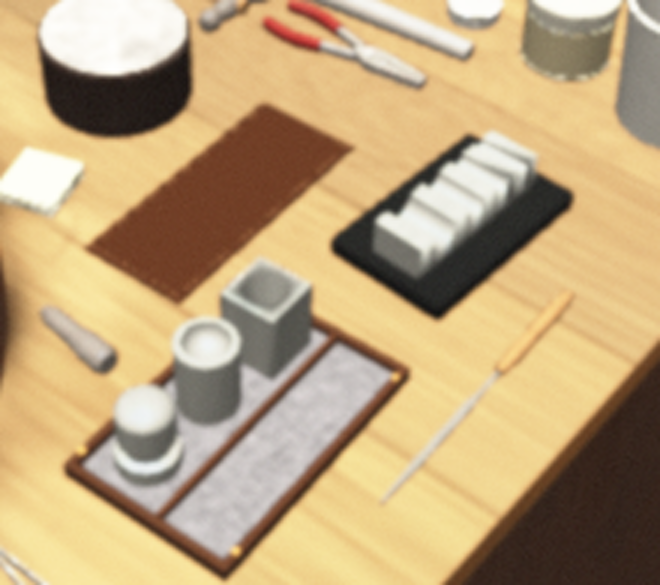

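View pics/top22.png

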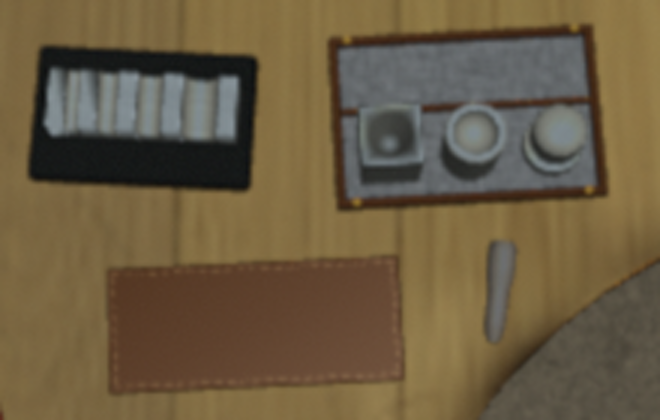

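All the formers are within 2 mm of their starting spots in both views. The swage block is within 2 mm of the pad centre, and the arm is clear and still.

```bash
python3 -c "
from cell import ticket
print(ticket.job_done())"
```

```text
the job is handed in; nothing more can be done
None
```

I finished the job and handed it in at about 36 s of the 128 s. The handing-in gave no verdict, so the result rests on my own checks.

- **What I did:** I stood the bezel block, cup die and dome stake on the leather mat. Then I laid the swage block on the rubber pad, and put each former back on its own spot in the front trough. Everything was released, and the arm moved clear before I handed in.
- **Formers:** in both cameras, each one measured within about 2 mm of where it stood at the start. All stand upright.
- **Swage block:** it lies flat with its grooves up, about 1 to 3 mm from the pad's centre and less than 1° off its length.
- **Disagreement:** the two cameras differ by about 3 to 6 mm in x and up to about 3 mm in y. I used averages, plus each camera's before-and-after comparison, and all results sit well inside the limits.
- **Failed checks:** one script stopped with an error while checking the formers on the mat, because the gripper hid some of them from the side camera. A repeat with a clear view showed all three standing there.

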